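# Clamp a handlebar end and spin down the wing nut

## Task

Clamp the short handlebar tube in the bench clamp: push the clamp's sliding bar by its upright tab until the tube is trapped against the fixed jaw, then turn the big wing nut clockwise (seen from above) with repeated fingertip strokes on its wings until it stops, without forcing it. Only push with the fingertips: do not pinch the tab or a wing, do not lift the tube, leave the other things on the bench where they are, and finish clear of everything.

Things in the scene. Friction and masses are not known exactly. Their poses are not given: they have to be found in the camera images.
- fixture: The bench clamp, fixed to the table: dark steel base plate 120 x 300 x 15 mm (x, y, z), from y -170 to +130 mm in its own frame. Origin on the table surface under the wing nut's stud; z up; +y is the closing direction of the slide, towards the fixed jaw.
- back_plate (a point): Middle of the top edge of the clamp's upright grey back plate, 78 mm above the table. The plate is 90 mm long (y), 10 mm thick, its inner face at x = -45 mm of the fixture, only 3 mm beyond the wing tips: a finger cannot go right round the nut, only round the open +x side.
- jaw (a point): Middle of the face of the fixed aluminium jaw, at y = +98 mm of the fixture, 28 mm above the table. The jaw is 100 mm long (x), 22 mm thick, top 60 mm above the table.
- stud_top (a point): Top of the upright threaded stud that is the axis of the wing nut: 75 mm above the table, at x = y = 0 of the fixture.
- wing_nut (a joint): Turn of the wing nut (rad), growing clockwise from above; starts at 0 to 2.5, hard stop (tight) at 9.0. Runs loose (0.035 N m), stays where left, keeps its height. Two flat steel wings, 84 mm span, 7 mm thick, 46 to 74 mm above the table; boss of 16 mm radius, 34 to 58 mm up. At value q the wings point along -q and -q + pi, counterclockwise from the fixture's +x.
- wing_tip (a point): Outer end of one of the two wings, 42 mm from the stud axis and 62 mm above the table.
- slide (a joint): Travel (m) of the flat aluminium sliding bar along the fixture's +y; starts at 0 to 0.020. At 0.040 the tube is trapped between bar and jaw and it goes no further. Bar 34 mm wide, top 31 mm above the table, running under the nut. Friction about 2.5 N; stays where it is left.
- tab_face (a point): Centre of width of the outer (-y) face of the upright tab at the slide's end, 50 mm above the table. Push this face towards the fixture's +y. The tab is 40 mm wide (x), 10 mm thick, and reaches from 16 to 66 mm above the table.
- bar_end: The loose handlebar end: a steel tube 26 mm in diameter, 90 mm long along its own x, 160 g, lying on the base plate across the slide's path. Origin at its centre, 28 mm above the table. Trapped, its centre is 85 mm in +y of the stud.
- spacer: Steel spacer ring, 28 mm across, 8 mm high, lying on the base plate beside the slide. Origin under its centre. Leave it.
- grease_jar: Grey jar, 54 mm across, 50 mm high, beside the clamp. Origin under its centre. Leave it.
- bell: Steel bell dome, 52 mm across, 37 mm high, beside the clamp. Origin under its centre. Leave it.
- pedal: Pedal, 90 x 84 mm, 22 mm high, with a short axle along its y. Origin under its centre. Leave it.
- wrench: Wrench lying flat, origin under its middle. Leave it.
- screwdriver: Screwdriver lying flat, origin under its middle. Leave it.
- oil_bottle: White bottle, 52 mm across, 130 mm high. Origin under its centre. Leave it.
Mind the look-alikes: they are no part of the job. What is shaped like the bar_end but pink or turquoise is not meant.

How it is judged:
On the way, in this order (a step that is already met when the one before it is completed fails the run):
1. the tube is trapped against the jaw by the slide, before the nut is run down (value of joint slide above 0.0375 m and y of bar_end in the frame of fixture above 0.0825 m and value of joint wing_nut below 4 rad), for 0.1 s.
2. the wing nut is turned clockwise to its stop (value of joint wing_nut above 8.7 rad), for 0.1 s.
At the end, for the whole second after the job is handed in: The slide is closed to within 2.5 mm, the tube lies on the base against the jaw (within 2.5 mm, straight within 0.08 rad), and the wing nut rests within 0.3 rad of its stop (value of joint wing_nut above 8.7 rad and velocity of joint wing_nut below 0.1 rad/s and value of joint slide above 0.0375 m and y of bar_end in the frame of fixture between 0.0825 and 0.0875 m and z of bar_end in the frame of fixture below 0.031 m and angle between the x axis of bar_end and the x axis of fixture, either way round below 0.08 rad and linear speed of bar_end below 0.02 m/s); the robot touches nothing.
It fails at once if the tube is lifted (z of bar_end in the frame of fixture above 0.038 m).
It fails at once if a wing is pinched: fingers press on its two sides at once (((contact force between the fingers and wing_nut_c1 above 3 N or contact force between the fingers and wing_nut_c2 above 3 N) and (contact force between the fingers and wing_nut_c5 above 3 N or contact force between the fingers and wing_nut_c6 above 3 N)) or ((contact force between the fingers and wing_nut_c3 above 3 N or contact force between the fingers and wing_nut_c4 above 3 N) and (contact force between the fingers and wing_nut_c7 above 3 N or contact force between the fingers and wing_nut_c8 above 3 N))).
It fails at once if the tab is pinched: fingers press on its two sides at once (contact force between the fingers and slide_c1 above 3 N and contact force between the fingers and slide_c2 above 3 N).
It fails at once if the wing nut is forced (over 45 N) (contact force between the fingers and wing_nut above 45 N).
It fails at once if another thing on the bench is displaced by over 20 mm (distance of any of spacer, grease_jar, bell, pedal, wrench, screwdriver, oil_bottle from where it was at the start of the episode above 0.02 m).
It also fails if it takes over 64 s, if anything falls off the work surface, if the arm or the gripper's body presses on something with over 40 N, if the wrist force passes 120 N, or if a joint passes its speed limit or range.

## Robot

A 6-joint arm with a two-finger parallel gripper is mounted at the origin on the work surface. World frame = base frame: x ahead of the robot, y to its left, z up, the work surface at z = 0. Lengths are in m, angles in rad, forces in N, time in s.
With the tool pointing down it reaches from about 0.375 to 0.975 m from the base axis. Payload 3.8 kg.
Tool frame: the origin (TCP) lies at the very end of the fingers, on their centre line; the grasp point (between the pads) lies behind it (bot.tcp_to_grasp is the y of the grasp point in the tool frame, in m); y points along the fingers, z is the direction in which the jaws open and shut, and the axes are right-handed (so a half turn about y gives the same grasp; the last joint's range is limited). The gripper opens to 85 mm and grips with 20 to 120 N. Pads are 22 mm wide; open, the fingers measure 114 mm over their backs; the gripper's body (76 mm by 85 mm) begins 54 mm behind the grasp point. The pads swing forward as they close: fully open they stand 13 mm farther back than shut.
Start: joints at [1.15, 0.264, 1.604, -0, 1.274, -0.037], TCP at [0.253, 0.626, 0.231] pointing down, gripper open.
Joint ranges: [-2.63, 2.63], [-0.94, 2.18], [0.31, 2.57], [-1.31, 4.45], [0, 2.66], [-2.55, 2.55]. Speed limits (rad/s): [2.57, 2.57, 3.14, 3.14, 3.14, 3.14].

## Interface

Orientations are given as a rotation vector (axis times angle).
In Python, from workcell import bot, optics, workorder gives the robot as it stands.
- The arm moves only by the shell command python3 -m handwheel 'ROWS' [FORCE]. ROWS is JSON, a list of rows, each a list of 7 numbers: the shift along the tool's x, y, z in m, then the turn, a rotation vector about the tool's x, y, z in rad, then the opening, from 0 (shut) to 1 (fully open). A call has 1 to 8 rows; each row shifts and turns the commanded pose from where the row before left it, along the tool's axes as they then stand; what a row does not reach is not made up. A row lasts 1/8 s, in which the tool goes at most 62.5 mm and 10.7 degrees, less where a joint would pass 70% of its speed; a pose out of reach is approached as far as the arm can. A call with a gripper value outside its range is refused whole. The fingers move at their own pace and stop on an object; FORCE is the grip in N (left out, the last holds). Time passes only in rows, so rows that do not move let the fingers close. It gives the time, the measured TCP pose, the force and the opening at its end, in the units of the state.
- bot.read_state(): the state, without advancing time (a new reading comes with each control period).
- optics.read_camera(name): name is "scene" or "side" or "wrist"; returns a dict with "image" (480x640x3 uint8, red, green, blue), "z_map" (480x640 float32, m along the optical axis (not along the pixel's ray), 0 where there is no reading), "mtx" (3x3 intrinsics, pixels), "world_from_camera" (4x4, takes a point from camera to world coordinates); the wrist camera has in their place "hand_eye" (4x4, takes a point from camera to tool coordinates, whose origin is the TCP and whose axes are the tool frame's). Camera axes: x right, y down, z forward; pixel columns grow to the right and rows downward; lengths in m; the calibration is good to about 2 mm. The wrist camera is an equidistant fisheye: a pixel r from the principal point sees the ray r / f radians off the axis. A picture is of the moment at which its call begins: read the wrist's pose just before it.
- workorder.finish_job(): hands the job in, once; it reports no verdict.
The state is a dict: "time": time; "q": joint angles; "joint_vel": joint speeds; "joint_torque": joint torques, N m; "tool_pos": TCP position; "tcp_rot": TCP orientation; "wrist_force": force on the tool from outside, world axes, zero at the start; "torque": the same for the moment, N m; "width": opening from 0.0 (shut) to 1.0 (fully open).
Only numpy, scipy, OpenCV 4.12 (cv2) and the standard library are available. Lean on these libraries where they do the work, as an engineer would, in place of code of your own. Each camera call takes 0.05 s, during which the arm holds its last target.

## Working session

There is one attempt and no reset: what is moved stays moved. The work goes in short steps, Python scripts to look and compute and a shell command to move; the robot and the scene stay as the last step left them, time stands still between calls to the robot, and variables do not carry over. Pictures are saved under pics/ and viewed, and the job is handed in when it is done.

```bash
mkdir -p pics; ls
python3 - <<'E'
from workcell import bot, optics
import cv2,numpy as np
s=bot.read_state()
for k,v in s.items(): print(k,np.round(v,3))
print(bot.tcp_to_grasp)
for n in ["scene","side","wrist"]:
    c=optics.read_camera(n); cv2.imwrite(f"pics/{n}0.png",c["image"][:,:,::-1]); np.savez(f"{n}0.npz",**c)
    print(n,c["mtx"], c.get("world_from_camera",c.get("hand_eye")))
E
```

```text
pics
time 0.0
q [ 1.15   0.265  1.605  0.     1.274 -0.037]
joint_vel [-0.    -0.001 -0.001  0.    -0.    -0.002]
joint_torque [ 0.0000e+00 -5.1509e+01 -3.6732e+01  0.0000e+00  1.3000e-02 -0.0000e+00]
tool_pos [0.252 0.625 0.23 ]
tcp_rot [-1.552  0.302 -0.301]
wrist_force [-0.492 -0.071 -0.233]
torque [ 0.011 -0.063 -0.026]
width 1.003
-0.0187
scene [[494.10934863   0.         315.37153862]
 [  0.         494.10934863 234.91200943]
 [  0.           0.           1.        ]] [[ 0.25101707  0.54565967 -0.79952858  1.74127362]
 [ 0.96784904 -0.15520464  0.19793878 -0.28316194]
 [-0.01608333 -0.82350898 -0.5670752   0.90341095]
 [ 0.          0.          0.          1.        ]]
side [[503.85598782   0.         307.70516903]
 [  0.         503.85598782 239.11502473]
 [  0.           0.           1.        ]] [[ 8.89929509e-01 -3.33410094e-01  3.11228499e-01  1.93501833e-01]
 [-4.56098090e-01 -6.50481180e-01  6.07329207e-01 -6.84330711e-01]
 [-4.14068233e-05 -6.82430907e-01 -7.30950104e-01  9.04100630e-01]
 [ 0.00000000e+00  0.00000000e+00  0.00000000e+00  1.00000000e+00]]
wrist [[371.64829954   0.         313.69984147]
 [  0.         371.64829954 239.40880802]
 [  0.           0.           1.        ]] [[ 2.46831357e-04  9.48540740e-01  3.16655023e-01 -8.19072063e-02]
 [-6.65909657e-05 -3.16655016e-01  9.48540772e-01 -1.42341041e-01]
 [ 9.99999967e-01 -2.55215970e-04 -1.49961436e-05 -8.41570472e-04]
 [ 0.00000000e+00  0.00000000e+00  0.00000000e+00  1.00000000e+00]]
```

View pics/scene0.png

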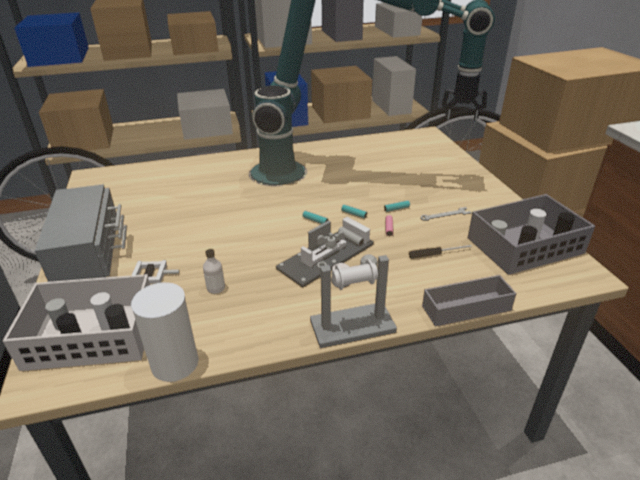

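View pics/side0.png

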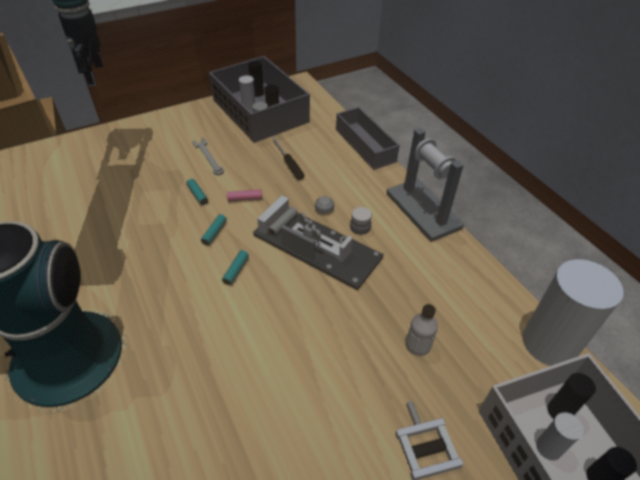

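View pics/wrist0.png

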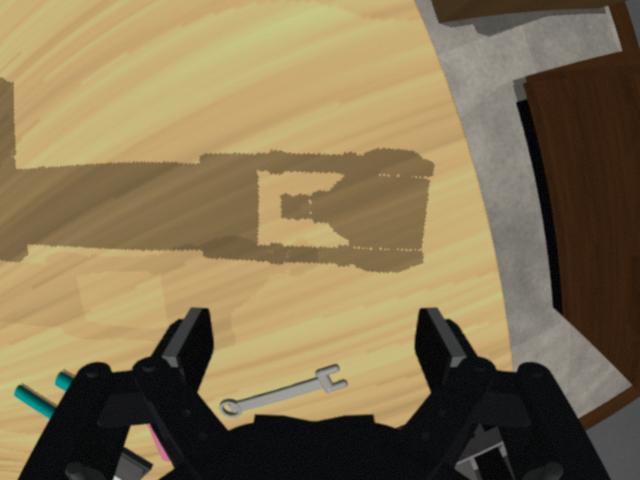

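Run:
```python
import cv2,numpy as np
a=cv2.imread("pics/scene0.png")[205:295,265:385]; cv2.imwrite("pics/s_crop.png",cv2.resize(a,None,fx=6,fy=6,interpolation=cv2.INTER_CUBIC))
a=cv2.imread("pics/side0.png")[180:300,240:400]; cv2.imwrite("pics/d_crop.png",cv2.resize(a,None,fx=5,fy=5,interpolation=cv2.INTER_CUBIC))
```

```text
(no output)
```

View pics/s_crop.png

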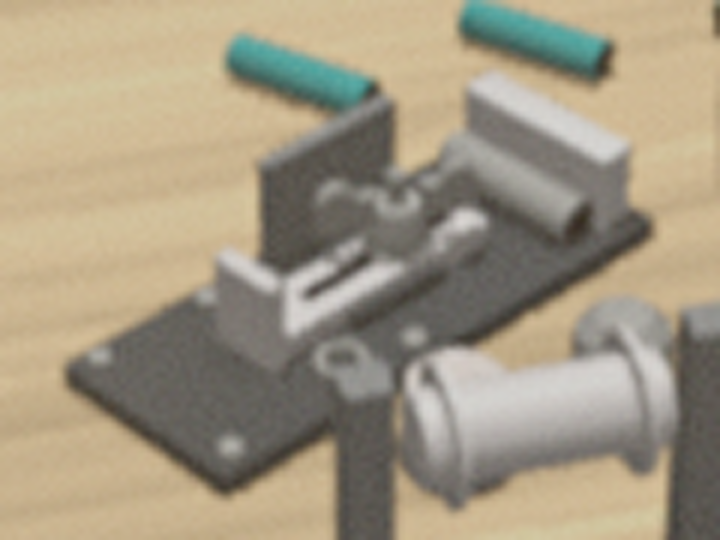

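View pics/d_crop.png

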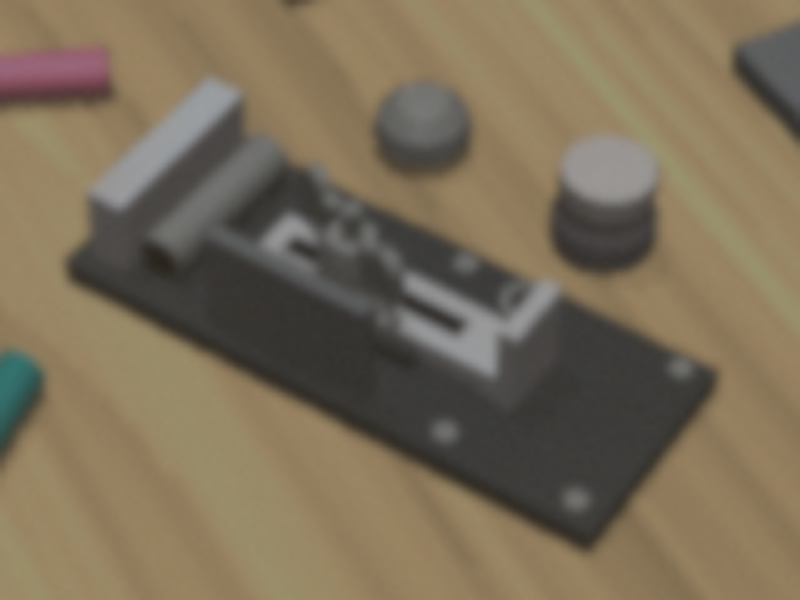

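```bash
cat > h.py <<'E'
import numpy as np
def ray(c,u,v,z):
    K=c["mtx"];T=c["world_from_camera"]
    d=T[:3,:3]@np.array([(u-K[0,2])/K[0,0],(v-K[1,2])/K[1,1],1]);o=T[:3,3]
    return o+d*(z-o[2])/d[2]
E
python3 - <<'E'
from h import *
S=np.load("scene0.npz");D=np.load("side0.npz")
p=lambda c,L,s,ox,oy,z:[print(np.round(ray(c,ox+u/s,oy+v/s,z),4)) for u,v in L]
print("scene base");p(S,[(68,365),(225,482),(650,220)],6,265,205,.015)
print("side base");p(D,[(68,260),(588,540),(717,375)],5,240,180,.015)
print("scene plate top");p(S,[(262,160),(392,98)],6,265,205,.078)
print("side jaw top corners");p(D,[(95,190),(212,80),(242,93),(108,207)],5,240,180,.06)
print("scene jaw top");p(S,[(470,82),(490,74),(628,150),(612,160)],6,265,205,.06)
print("stud scene");p(S,[(398,190)],6,265,205,.075)
print("stud side");p(D,[(352,222)],5,240,180,.075)
print("tab scene");p(S,[(218,255),(280,285)],6,265,205,.066)
print("tab side");p(D,[(505,330),(557,285)],5,240,180,.066)
E
```

```text
scene base
[ 0.6113 -0.1223  0.015 ]
[ 0.7167 -0.069   0.015 ]
[0.5736 0.1905 0.015 ]
side base
[0.4651 0.136  0.015 ]
[ 0.6028 -0.1277  0.015 ]
[ 0.7068 -0.0719  0.015 ]
scene plate top
[ 0.5556 -0.01    0.078 ]
[0.519  0.0675 0.078 ]
side jaw top corners
[0.4809 0.1313 0.06  ]
[0.5638 0.1765 0.06  ]
[0.573  0.1611 0.06  ]
[0.4819 0.118  0.06  ]
scene jaw top
[0.4888 0.1188 0.06  ]
[0.4842 0.1313 0.06  ]
[0.5719 0.1769 0.06  ]
[0.5782 0.1661 0.06  ]
stud scene
[0.5949 0.0488 0.075 ]
stud side
[0.5733 0.0432 0.075 ]
tab scene
[ 0.6115 -0.0459  0.066 ]
[ 0.643  -0.0231  0.066 ]
tab side
[ 0.6073 -0.0409  0.066 ]
[ 0.6422 -0.0276  0.066 ]
```

```bash
cat >> h.py <<'E'
from scipy.spatial.transform import Rotation as R
def rot(s): return R.from_rotvec(s["tcp_rot"])
def st():
    from workcell import bot
    s=bot.read_state(); M=rot(s).as_matrix()
    print("t",round(float(s["time"]),3),"tcp",np.round(s["tool_pos"],4),"f",np.round(s["wrist_force"],1),"w",round(float(s["width"]),3),"q",np.round(s["q"],2))
    print(np.round(M,3)); return s,M
def plan(target, yawdeg=None):
    """tool-frame shift to target and yaw: desired tool z horizontal angle"""
    s,M=st(); d=np.array(target)-s["tool_pos"]
    print("tool shift",np.round(M.T@d,4))
    if yawdeg is not None:
        a=np.radians(yawdeg); z=np.array([np.cos(a),np.sin(a),0]); y=np.array([0,0,-1.]); x=np.cross(y,z)
        Md=np.c_[x,y,z]; rv=R.from_matrix(M.T@Md).as_rotvec(); print("turn tool frame",np.round(rv,4),"deg",np.degrees(np.linalg.norm(rv)))
E
python3 -c "
from h import *
plan([.58,.05,.30],118.5);plan([.58,.05,.30],-61.5);plan([.58,.05,.3],28.5)"
```

```text
t 0.15 tcp [0.2525 0.6254 0.2302] f [ 0.1 -0.4 -0.5] w 0.997 q [ 1.15  0.26  1.61  0.    1.27 -0.04]
[[ 0.927 -0.001  0.374]
 [-0.374 -0.002  0.927]
 [-0.    -1.    -0.002]]
tool shift [ 0.5191 -0.0691 -0.411 ]
turn tool frame [ 1.600e-03 -8.812e-01 -8.000e-04] deg 50.49115504091903
t 0.15 tcp [0.2525 0.6254 0.2302] f [ 0.1 -0.4 -0.5] w 0.997 q [ 1.15  0.26  1.61  0.    1.27 -0.04]
[[ 0.927 -0.001  0.374]
 [-0.374 -0.002  0.927]
 [-0.    -1.    -0.002]]
tool shift [ 0.5191 -0.0691 -0.411 ]
turn tool frame [1.0000e-03 2.2604e+00 1.9000e-03] deg 129.5089540538267
t 0.15 tcp [0.2525 0.6254 0.2302] f [ 0.1 -0.4 -0.5] w 0.997 q [ 1.15  0.26  1.61  0.    1.27 -0.04]
[[ 0.927 -0.001  0.374]
 [-0.374 -0.002  0.927]
 [-0.    -1.    -0.002]]
tool shift [ 0.5191 -0.0691 -0.411 ]
turn tool frame [1.700e-03 6.896e-01 5.000e-04] deg 39.50905139613546
```

```bash
python3 -m handwheel '[[0,-0.02,0,0,0.1724,0,0],[0,-0.02,0,0,0.1724,0,0],[0,-0.02,0,0,0.1724,0,0],[0,-0.02,0,0,0.1724,0,0]]' 20; python3 -c "
from h import *
plan([.58,.05,.30],28.5)"
```

```text
time: 0.65
tool_pos: [0.2526, 0.6256, 0.3113]
tcp_rot: [-1.404, 0.84, -0.84]
wrist_force: [-0.9, -0.5, 0.2]
width: 0.147
t 0.65 tcp [0.2526 0.6256 0.3113] f [-0.9 -0.5  0.2] w 0.147 q [ 1.15  0.23  1.5  -0.    1.41  0.66]
[[ 0.472 -0.     0.882]
 [-0.882 -0.001  0.472]
 [ 0.001 -1.    -0.001]]
tool shift [0.662  0.0117 0.0168]
turn tool frame [ 0.0008 -0.0057  0.0006] deg 0.3338009057155763
```

```bash
python3 -m handwheel '[[0.055,0.001,0.0014,0,-0.005,0,0],[0.055,0.001,0.0014,0,0,0,0],[0.055,0.001,0.0014,0,0,0,0],[0.055,0.001,0.0014,0,0,0,0],[0.055,0.001,0.0014,0,0,0,0],[0.055,0.001,0.0014,0,0,0,0],[0.055,0.001,0.0014,0,0,0,0],[0.055,0.001,0.0014,0,0,0,0]]'; python3 -m handwheel '[[0.055,0.001,0.0014,0,0,0,0],[0.055,0.001,0.0014,0,0,0,0],[0.055,0.001,0.0014,0,0,0,0],[0.055,0.001,0.0014,0,0,0,0],[0,0,0,0,0,0,0]]'
python3 - <<'E'
from h import *
from workcell import optics
import cv2
s,M=st()
c=optics.read_camera("wrist");cv2.imwrite("pics/w1.png",c["image"][:,:,::-1]);np.savez("w1.npz",pos=s["tool_pos"],M=M,**c)
E
```

```text
time: 1.65
tool_pos: [0.4747, 0.2438, 0.303]
tcp_rot: [-1.406, 0.832, -0.832]
wrist_force: [0.9, 0.4, -1.0]
width: -0.002
time: 2.28
tool_pos: [0.5861, 0.052, 0.2984]
tcp_rot: [-1.406, 0.836, -0.835]
wrist_force: [-0.4, 0.3, 0.5]
width: 0.001
t 2.275 tcp [0.5861 0.052  0.2984] f [-0.4  0.3  0.5] w 0.001 q [ 0.05  0.07  1.71 -0.    1.37 -0.45]
[[ 0.477 -0.001  0.879]
 [-0.879 -0.001  0.477]
 [ 0.    -1.    -0.001]]
```

View pics/w1.png

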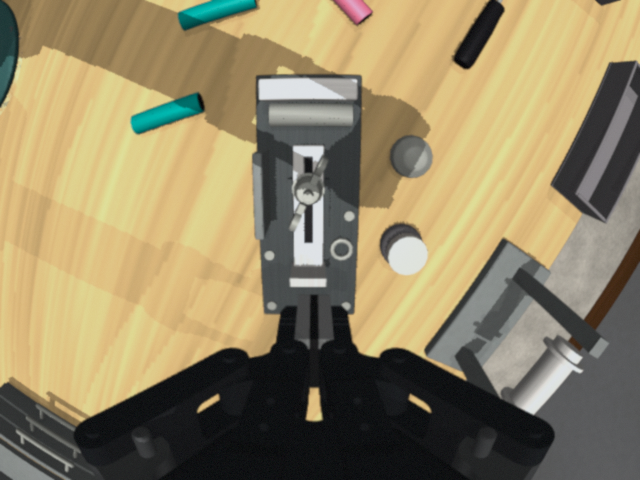

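Run:
```python
import cv2
a=cv2.imread("pics/w1.png")[65:320,235:385]; cv2.imwrite("pics/w1c.png",cv2.resize(a,None,fx=2.35*1,fy=2.35,interpolation=cv2.INTER_CUBIC)[:600])
a=cv2.imread("pics/w1.png")[140:235,250:370]; cv2.imwrite("pics/w1n.png",cv2.resize(a,None,fx=6,fy=6,interpolation=cv2.INTER_CUBIC))
```

```text
(no output)
```

View pics/w1c.png

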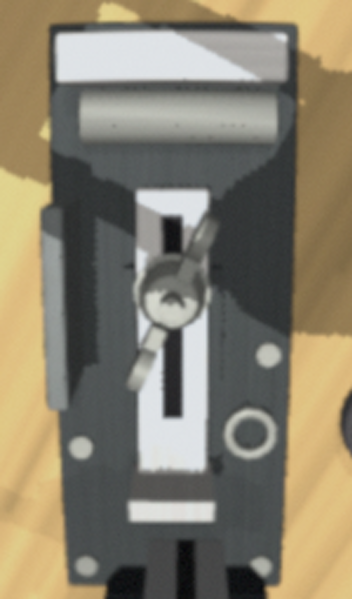

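View pics/w1n.png

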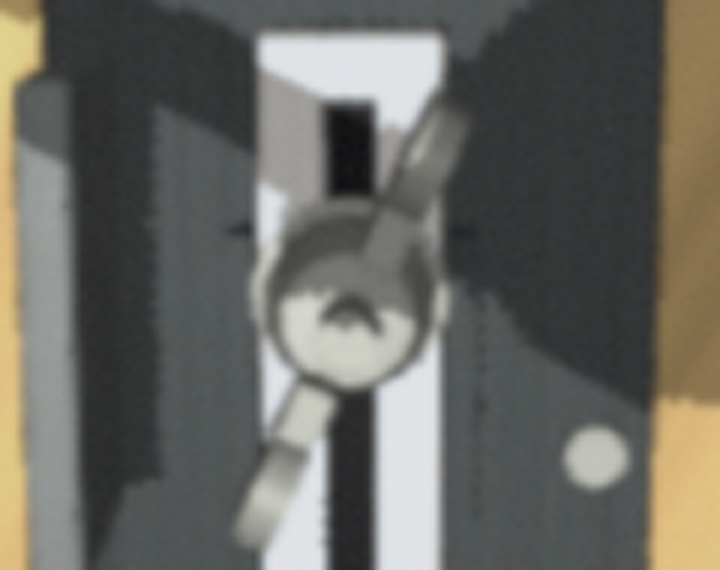

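```bash
cat >> h.py <<'E'
def fray(c,u,v,z):
    K=c["mtx"];r=np.hypot(u-K[0,2],v-K[1,2]);th=r/K[0,0];ph=np.arctan2(v-K[1,2],u-K[0,2])
    d=np.array([np.sin(th)*np.cos(ph),np.sin(th)*np.sin(ph),np.cos(th)])
    T=np.eye(4);T[:3,:3]=c["M"];T[:3,3]=c["pos"];T=T@c["hand_eye"]
    d=T[:3,:3]@d;o=T[:3,3]
    return o+d*(z-o[2])/d[2]
E
python3 - <<'E'
from h import *
W=np.load("w1.npz")
def p(n,L,s,ox,oy,z):
    print(n)
    for u,v in L: print(np.round(fray(W,ox+u/s,oy+v/s,z),4))
p("base -y corners",[(68,584),(278,584)],2.35,235,65,.015)
p("jaw top front/back",[(56,82),(287,82),(287,33),(56,33)],2.35,235,65,.06)
p("plate top inner",[(70,80),(85,565)],6,250,140,.078)
p("stud",[(350,308)],6,250,140,.075)
p("wing tips",[(455,105),(250,545)],6,250,140,.074)
p("tab outer top",[(128,521),(215,521)],2.35,235,65,.066)
p("tube ends top",[(80,119),(277,119)],2.35,235,65,.041)
p("spacer",[(250,433)],2.35,235,65,.023)
p("slot bar",[(137,189),(210,189)],2.35,235,65,.031)
E
```

```text
base -y corners
[ 0.6055 -0.1243  0.015 ]
[ 0.709  -0.0678  0.015 ]
jaw top front/back
[0.4875 0.115  0.06  ]
[0.5747 0.1619 0.06  ]
[0.5643 0.1809 0.06  ]
[0.4773 0.1342 0.06  ]
plate top inner
[0.517 0.07  0.078]
[ 0.5565 -0.003   0.078 ]
stud
[0.5756 0.0574 0.075 ]
wing tips
[0.5746 0.0955 0.074 ]
[0.5802 0.0125 0.074 ]
tab outer top
[ 0.6087 -0.0491  0.066 ]
[ 0.6451 -0.0293  0.066 ]
tube ends top
[0.5023 0.1045 0.041 ]
[0.5804 0.1467 0.041 ]
spacer
[0.6478 0.005  0.023 ]
slot bar
[0.5401 0.0871 0.031 ]
[0.57   0.1033 0.031 ]
```

```bash
python3 -m handwheel '[[0.0463,0.02,-0.0025,0,0,0,0],[0.0463,0.02,-0.0025,0,0,0,0],[0.0463,0.02,-0.0025,0,0,0,0],[0,0.05,0,0,0,0,0],[0,0.05,0,0,0,0,0],[0,0.05,0,0,0,0,0],[0,0.045,0,0,0,0,0],[0,0,0,0,0,0,0]]'
python3 - <<'E'
from h import *
from workcell import optics
import cv2
s,M=st()
c=optics.read_camera("wrist");cv2.imwrite("pics/w2.png",c["image"][:,:,::-1]);np.savez("w2.npz",pos=s["tool_pos"],M=M,**c)
E
```

```text
time: 3.32
tool_pos: [0.6406, -0.0677, 0.0395]
tcp_rot: [-1.41, 0.839, -0.823]
wrist_force: [-1.2, -0.3, 0.6]
width: 0.002
t 3.325 tcp [ 0.6406 -0.0677  0.0395] f [-1.2 -0.3  0.6] w 0.002 q [-0.14  0.39  1.82  0.    0.94 -0.65]
[[ 0.483 -0.01   0.876]
 [-0.876  0.002  0.483]
 [-0.007 -1.    -0.008]]
```

View pics/w2.png

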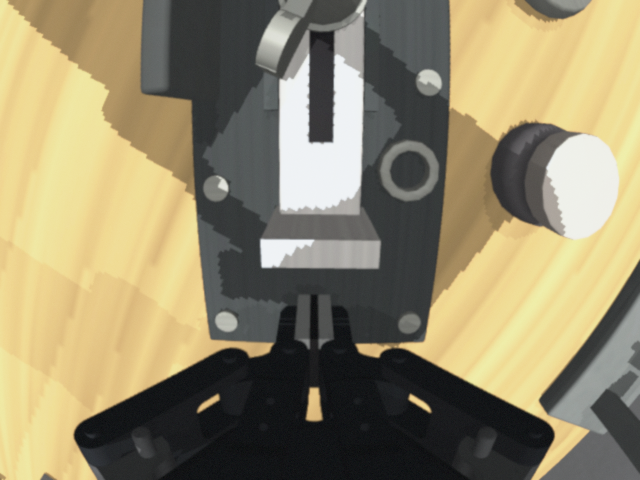

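```bash
python3 -m handwheel '[[-0.01,0,0.001,0,0,0,0],[-0.007,0,0,0,0,0,0],[-0.005,0,0,0,0,0,0],[-0.005,0,0,0,0,0,0],[-0.005,0,0,0,0,0,0],[-0.004,0,0,0,0,0,0],[0,0,0,0,0,0,0]]'; python3 -c "
from h import *
st()"
```

```text
time: 4.25
tool_pos: [0.629, -0.0377, 0.0444]
tcp_rot: [-1.406, 0.831, -0.832]
wrist_force: [0.9, -1.2, 1.4]
width: -0.001
t 4.25 tcp [ 0.629  -0.0377  0.0444] f [ 0.9 -1.2  1.4] w -0.001 q [-0.1   0.35  1.86  0.    0.93 -0.6 ]
[[ 0.482  0.     0.876]
 [-0.876  0.     0.482]
 [ 0.    -1.     0.   ]]
```

```bash
python3 -m handwheel '[[-0.004,0,-0.001,0,0,0,0],[-0.004,0,0,0,0,0,0],[-0.002,0,0,0,0,0,0],[0,0,0,0,0,0,0]]';python3 -m handwheel '[[-0.002,0,0,0,0,0,0],[0,0,0,0,0,0,0]]'
python3 - <<'E'
from h import *
from workcell import optics
import cv2
s,M=st()
c=optics.read_camera("wrist");cv2.imwrite("pics/w3.png",c["image"][:,:,::-1]);np.savez("w3.npz",pos=s["tool_pos"],M=M,**c)
E
```

```text
time: 4.75
tool_pos: [0.6227, -0.0293, 0.0441]
tcp_rot: [-1.406, 0.832, -0.831]
wrist_force: [1.8, -0.8, 1.1]
width: 0.003
time: 5.0
tool_pos: [0.6219, -0.0278, 0.0441]
tcp_rot: [-1.406, 0.832, -0.831]
wrist_force: [1.9, -1.1, -0.1]
width: 0.002
t 5.0 tcp [ 0.6219 -0.0278  0.0441] f [ 1.9 -1.1 -0.1] w 0.002 q [-0.08  0.34  1.88  0.    0.92 -0.59]
[[ 0.482 -0.001  0.876]
 [-0.876  0.     0.482]
 [-0.    -1.    -0.001]]
```

View pics/w3.png

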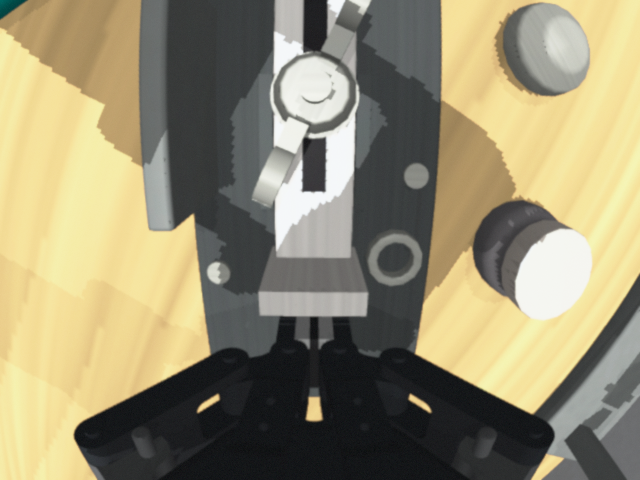

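```bash
for i in 1; do python3 -m handwheel '[[-0.002,0,0,0,0,0,0],[0,0,0,0,0,0,0]]'; python3 -m handwheel '[[-0.002,0,0,0,0,0,0],[0,0,0,0,0,0,0]]'; done
```

```text
time: 5.3
tool_pos: [0.6214, -0.0269, 0.0441]
tcp_rot: [-1.407, 0.831, -0.832]
wrist_force: [3.1, -3.5, -0.9]
width: 0.002
time: 5.55
tool_pos: [0.6214, -0.0268, 0.0442]
tcp_rot: [-1.408, 0.828, -0.835]
wrist_force: [4.7, -9.7, -3.5]
width: -0.001
```

```bash
python3 -m handwheel '[[-0.0015,0,0,0,0,0,0],[0,0,0,0,0,0,0]]'
```

```text
time: 5.8
tool_pos: [0.6214, -0.0268, 0.0443]
tcp_rot: [-1.409, 0.826, -0.836]
wrist_force: [6.8, -12.8, -6.0]
width: -0.002
```

```bash
python3 -m handwheel '[[0.012,0,0,0,0,0,0],[0.012,0,0,0,0,0,0],[0,-0.03,0,0,0,0,0],[0,-0.03,0,0,0,0,0],[-0.045,0,-0.005,0,0,0,0],[-0.045,0,-0.005,0,0,0,0],[-0.045,0,-0.005,0,0,0,0],[0,0,0,0,0,0,0]]'
cat >> h.py <<'E'
O=np.array([.577,.0535]);YAW=np.radians(28.4)
XD=np.array([np.cos(YAW),np.sin(YAW)]);YD=np.array([-np.sin(YAW),np.cos(YAW)])
def fx():
    s,M=st(); d=s["tool_pos"][:2]-O; f=np.array([d@XD,d@YD])*1000
    print("fixture mm",np.round(f,1),"r",round(float(np.hypot(*f)),1),"phi",round(float(np.degrees(np.arctan2(f[1],f[0]))),1)); return s,M,f
def snap(n):
    from workcell import optics; import cv2
    s,M,f=fx(); c=optics.read_camera("wrist");cv2.imwrite(f"pics/{n}.png",c["image"][:,:,::-1]);np.savez(f"{n}.npz",pos=s["tool_pos"],M=M,**c)
def arc(p0,r,phis):
    """rows (tool x, tool z in mm) from fixture p0 mm through circle points"""
    p=np.array(p0,float)
    for a in phis:
        t=r*np.array([np.cos(np.radians(a)),np.sin(np.radians(a))]);d=t-p;p=t
        print(a,np.round(t,1),"tool x %.1f z %.1f mm"%(-d[1],d[0]))
E
python3 -c "
from h import *
snap('w4')"
```

```text
time: 6.8
tool_pos: [0.5505, 0.0691, 0.1037]
tcp_rot: [-1.408, 0.832, -0.827]
wrist_force: [-0.1, -0.5, -0.2]
width: 0.0
t 6.8 tcp [0.5505 0.0691 0.1037] f [-0.1 -0.5 -0.2] w 0.0 q [ 0.08  0.15  1.98  0.    1.   -0.43]
[[ 0.484 -0.003  0.875]
 [-0.875  0.001  0.484]
 [-0.002 -1.    -0.002]]
fixture mm [-15.9  26.3] r 30.8 phi 121.1
```

View pics/w4.png

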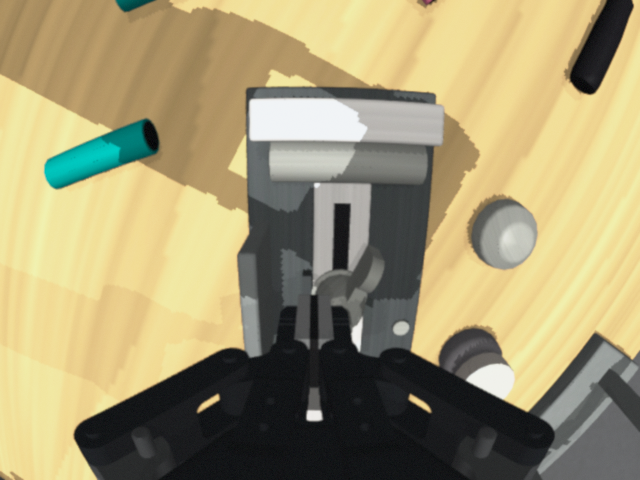

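```bash
python3 -m handwheel '[[-0.009,0,0.002,0,0,0,0],[0,0.022,0,0,0,0,0],[0,0.021,0,0,0,0,0],[0,0,0,0,0,0,0]]'; python3 -c "
from h import *
s,M,f=fx(); arc(f,38,[100,88,76,64,50,36,22,8,-6,-20,-34,-48,-62,-70])"
```

```text
time: 7.35
tool_pos: [0.5491, 0.0752, 0.0594]
tcp_rot: [-1.408, 0.836, -0.83]
wrist_force: [-0.3, 0.4, 0.1]
width: 0.001
t 7.35 tcp [0.5491 0.0752 0.0594] f [-0.3  0.4  0.1] w 0.001 q [ 0.09  0.21  2.01  0.    0.92 -0.41]
[[ 0.481 -0.004  0.877]
 [-0.877 -0.     0.481]
 [-0.002 -1.    -0.004]]
fixture mm [-14.2  32.4] r 35.3 phi 113.7
100 [-6.6 37.4] tool x -5.1 z 7.6 mm
88 [ 1.3 38. ] tool x -0.6 z 7.9 mm
76 [ 9.2 36.9] tool x 1.1 z 7.9 mm
64 [16.7 34.2] tool x 2.7 z 7.5 mm
50 [24.4 29.1] tool x 5.0 z 7.8 mm
36 [30.7 22.3] tool x 6.8 z 6.3 mm
22 [35.2 14.2] tool x 8.1 z 4.5 mm
8 [37.6  5.3] tool x 8.9 z 2.4 mm
-6 [37.8 -4. ] tool x 9.3 z 0.2 mm
-20 [ 35.7 -13. ] tool x 9.0 z -2.1 mm
-34 [ 31.5 -21.2] tool x 8.3 z -4.2 mm
-48 [ 25.4 -28.2] tool x 7.0 z -6.1 mm
-62 [ 17.8 -33.6] tool x 5.3 z -7.6 mm
-70 [ 13.  -35.7] tool x 2.2 z -4.8 mm
```

```bash
python3 -m handwheel '[[-0.005,0,0.0076,0,0,0,0],[-0.0006,0,0.0079,0,0,0,0],[0.001,0,0.0079,0,0,0,0],[0.0027,0,0.0075,0,0,0,0],[0.005,0,0.0078,0,0,0,0],[0.0068,0,0.0063,0,0,0,0],[0.0081,0,0.0045,0,0,0,0]]'; python3 -c "
from h import *
snap('w5')"
```

```text
time: 8.22
tool_pos: [0.6032, 0.0837, 0.0613]
tcp_rot: [-1.406, 0.832, -0.832]
wrist_force: [-0.9, -0.9, -0.2]
width: 0.001
t 8.225 tcp [0.6032 0.0837 0.0613] f [-0.9 -0.9 -0.2] w 0.001 q [ 0.1   0.3   1.9   0.    0.95 -0.41]
[[ 0.482  0.     0.876]
 [-0.876  0.     0.482]
 [-0.    -1.     0.   ]]
fixture mm [37.4 14.1] r 40.0 phi 20.7
```

View pics/w5.png

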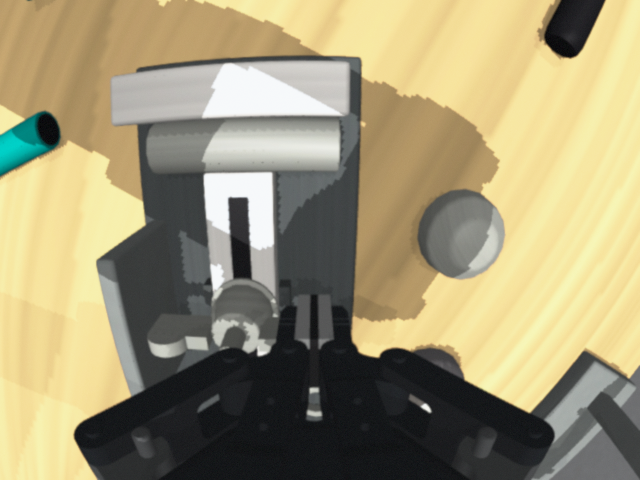

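```bash
python3 -m handwheel '[[0.0088,0,-0.0005,0,0,0,0],[0.0093,0,-0.0005,0,0,0,0],[0.009,0,-0.0021,0,0,0,0],[0.0083,0,-0.0042,0,0,0,0],[0.007,0,-0.0061,0,0,0,0],[0.0053,0,-0.0076,0,0,0,0],[0.0022,0,-0.006,0,0,0,0],[0,0,0,0,0,0,0]]'; python3 -c "
from h import *
snap('w6')"
```

```text
time: 9.28
tool_pos: [0.6024, 0.0266, 0.0614]
tcp_rot: [-1.406, 0.832, -0.832]
wrist_force: [0.1, -0.7, -0.3]
width: -0.002
t 9.275 tcp [0.6024 0.0266 0.0614] f [ 0.1 -0.7 -0.3] w -0.002 q [ 0.    0.29  1.91 -0.    0.94 -0.5 ]
[[ 0.481 -0.     0.877]
 [-0.877 -0.     0.481]
 [ 0.    -1.    -0.   ]]
fixture mm [  9.6 -35.8] r 37.0 phi -75.0
```

View pics/w6.png

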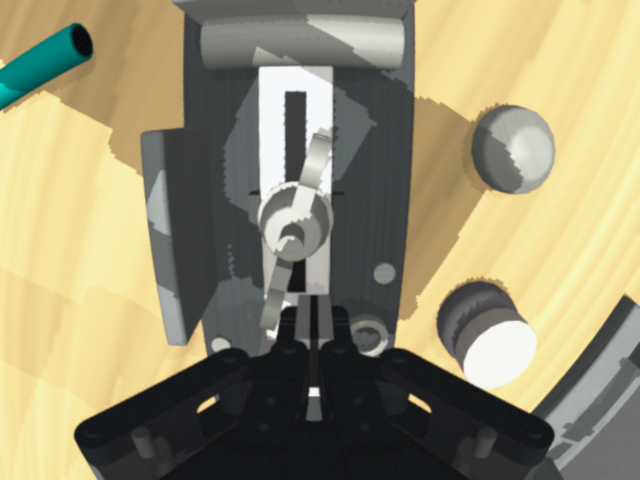

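Run:
```python
from h import *
import cv2
a=cv2.imread("pics/w6.png")[110:345,240:350]; cv2.imwrite("pics/w6c.png",cv2.resize(a,None,fx=2.5,fy=2.5,interpolation=cv2.INTER_CUBIC))
W=np.load("w6.npz")
for (u,v),z in [((325,134),.074),((315,130),.074),((267,325),.074),((292,238),.075)]:
    d=fray(W,u,v,z)[:2]-O; f=np.array([d@XD,d@YD])*1000; print(np.round(f,1),np.degrees(np.arctan2(f[1],f[0])))
```

```text
[12.  40.5] 73.56377455716506
[ 8.5 41.9] 78.53150549137303
[-10.6 -34.8] -106.8873225093824
[0.4 3. ] 83.05228407479937
```

View pics/w6c.png

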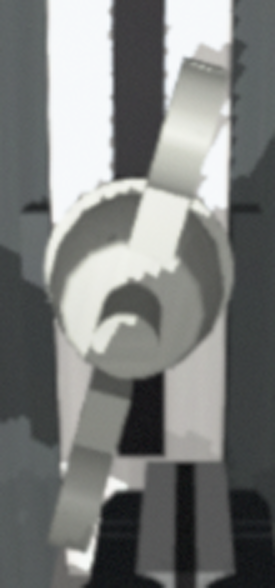

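```bash
python3 -m handwheel '[[0,0,0.004,0,0,0,0],[0,-0.021,0,0,0,0,0],[0,-0.021,0,0,0,0,0],[-0.035,0,-0.016,0,0,0,0],[-0.035,0,-0.016,0,0,0,0],[0,0,0,0,0,0,0]]'; python3 -c "
from h import *
fx()"
```

```text
time: 10.07
tool_pos: [0.5424, 0.0764, 0.1027]
tcp_rot: [-1.408, 0.831, -0.828]
wrist_force: [1.1, -0.6, -0.5]
width: 0.004
t 10.075 tcp [0.5424 0.0764 0.1027] f [ 1.1 -0.6 -0.5] w 0.004 q [ 0.09  0.14  2.    0.    1.   -0.41]
[[ 0.484 -0.002  0.875]
 [-0.875  0.     0.484]
 [-0.001 -1.    -0.002]]
fixture mm [-19.6  36.6] r 41.5 phi 118.1
```

```bash
python3 -m handwheel '[[0,0.021,0,0,0,0,0],[0,0.021,0,0,0,0,0],[0,0,0,0,0,0,0]]'; python3 -c "
from h import *
s,M,f=fx(); arc(f,38,[106,94,82,70,58,44,30,16,2,-12,-26,-40,-54,-66,-75])"
```

```text
time: 10.45
tool_pos: [0.5437, 0.0747, 0.0596]
tcp_rot: [-1.408, 0.834, -0.83]
wrist_force: [0.0, -0.2, 0.1]
width: 0.002
t 10.45 tcp [0.5437 0.0747 0.0596] f [ 0.  -0.2  0.1] w 0.002 q [ 0.09  0.2   2.03 -0.    0.92 -0.41]
[[ 0.482 -0.003  0.876]
 [-0.876 -0.001  0.482]
 [-0.001 -1.    -0.003]]
fixture mm [-19.2  34.5] r 39.5 phi 119.1
106 [-10.5  36.5] tool x -2.1 z 8.7 mm
94 [-2.7 37.9] tool x -1.4 z 7.8 mm
82 [ 5.3 37.6] tool x 0.3 z 7.9 mm
70 [13.  35.7] tool x 1.9 z 7.7 mm
58 [20.1 32.2] tool x 3.5 z 7.1 mm
44 [27.3 26.4] tool x 5.8 z 7.2 mm
30 [32.9 19. ] tool x 7.4 z 5.6 mm
16 [36.5 10.5] tool x 8.5 z 3.6 mm
2 [38.   1.3] tool x 9.1 z 1.4 mm
-12 [37.2 -7.9] tool x 9.2 z -0.8 mm
-26 [ 34.2 -16.7] tool x 8.8 z -3.0 mm
-40 [ 29.1 -24.4] tool x 7.8 z -5.0 mm
-54 [ 22.3 -30.7] tool x 6.3 z -6.8 mm
-66 [ 15.5 -34.7] tool x 4.0 z -6.9 mm
-75 [  9.8 -36.7] tool x 2.0 z -5.6 mm
```

```bash
python3 -m handwheel '[[-0.0021,0,0.0087,0,0,0,0],[-0.0014,0,0.0078,0,0,0,0],[0.0003,0,0.0079,0,0,0,0],[0.0019,0,0.0077,0,0,0,0],[0.0035,0,0.0071,0,0,0,0],[0.0058,0,0.0072,0,0,0,0],[0.0074,0,0.0045,0,0,0,0],[0.0085,0,0.0025,0,0,0,0]]';python3 -c "
from h import *
fx()"
```

```text
time: 11.45
tool_pos: [0.6034, 0.0795, 0.0612]
tcp_rot: [-1.406, 0.832, -0.832]
wrist_force: [-1.5, 1.3, -0.4]
width: 0.001
t 11.45 tcp [0.6034 0.0795 0.0612] f [-1.5  1.3 -0.4] w 0.001 q [ 0.09  0.3   1.9   0.    0.95 -0.41]
[[ 0.481 -0.     0.876]
 [-0.876  0.     0.481]
 [-0.    -1.    -0.   ]]
fixture mm [35.6 10.3] r 37.1 phi 16.2
```

```bash
python3 -m handwheel '[[0.0091,0,0.0014,0,0,0,0],[0.0092,0,-0.0008,0,0,0,0],[0.0088,0,-0.003,0,0,0,0],[0.0078,0,-0.005,0,0,0,0],[0.0063,0,-0.0068,0,0,0,0],[0.004,0,-0.0069,0,0,0,0],[0.002,0,-0.0056,0,0,0,0],[0,0,0,0,0,0,0]]'; python3 -c "
from h import *
snap('w7')"
```

```text
time: 12.45
tool_pos: [0.6017, 0.0251, 0.0613]
tcp_rot: [-1.406, 0.832, -0.832]
wrist_force: [1.3, 0.1, -0.3]
width: 0.001
t 12.45 tcp [0.6017 0.0251 0.0613] f [ 1.3  0.1 -0.3] w 0.001 q [ 0.    0.29  1.91 -0.    0.94 -0.5 ]
[[ 0.481 -0.     0.877]
 [-0.877 -0.     0.481]
 [ 0.    -1.    -0.   ]]
fixture mm [  8.2 -36.8] r 37.7 phi -77.4
```

View pics/w7.png

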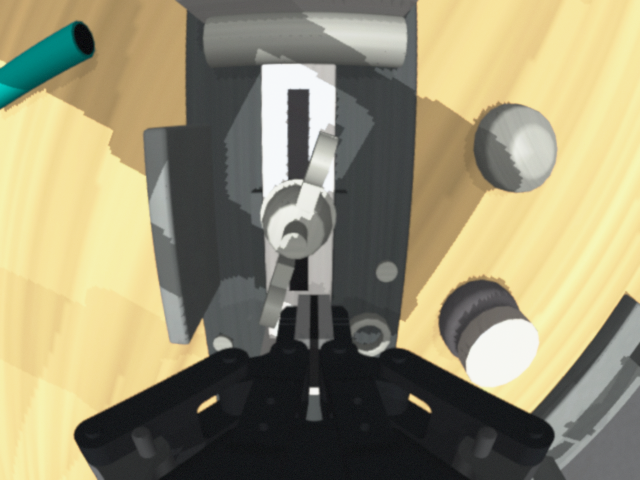

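```bash
python3 -m handwheel '[[0,0,0.004,0,0,0,0],[0,-0.021,0,0,0,0,0],[0,-0.021,0,0,0,0,0],[-0.035,0,-0.0155,0,0,0,0],[-0.035,0,-0.0155,0,0,0,0],[0,0.021,0,0,0,0,0],[0,0.021,0,0,0,0,0],[0,0,0,0,0,0,0]]'; python3 -c "
from h import *
s,M,f=fx(); arc(f,38,[106,94,82,72,62,56,50])"
```

```text
time: 13.5
tool_pos: [0.5431, 0.0741, 0.0595]
tcp_rot: [-1.409, 0.834, -0.829]
wrist_force: [-0.2, -0.7, -0.0]
width: -0.002
t 13.5 tcp [0.5431 0.0741 0.0595] f [-0.2 -0.7 -0. ] w -0.002 q [ 0.09  0.2   2.03 -0.    0.92 -0.41]
[[ 0.482 -0.004  0.876]
 [-0.876 -0.     0.482]
 [-0.002 -1.    -0.004]]
fixture mm [-20.   34.3] r 39.7 phi 120.3
106 [-10.5  36.5] tool x -2.2 z 9.6 mm
94 [-2.7 37.9] tool x -1.4 z 7.8 mm
82 [ 5.3 37.6] tool x 0.3 z 7.9 mm
72 [11.7 36.1] tool x 1.5 z 6.5 mm
62 [17.8 33.6] tool x 2.6 z 6.1 mm
56 [21.2 31.5] tool x 2.0 z 3.4 mm
50 [24.4 29.1] tool x 2.4 z 3.2 mm
```

```bash
python3 -m handwheel '[[-0.0021,0,0.009,0,0,0,0],[-0.0014,0,0.0078,0,0,0,0],[0.0003,0,0.0079,0,0,0,0],[0.0015,0,0.006,0,0,0,0],[0,0,0,0,0,0,0]]';python3 -c "
from h import *
snap('w8')
s,M,f=fx(); arc(f,38,[70,66,62,58,54,50])"
```

```text
time: 14.12
tool_pos: [0.5719, 0.0904, 0.0615]
tcp_rot: [-1.405, 0.831, -0.832]
wrist_force: [-0.7, -0.4, -0.2]
width: 0.002
t 14.125 tcp [0.5719 0.0904 0.0615] f [-0.7 -0.4 -0.2] w 0.002 q [ 0.11  0.25  1.96  0.    0.93 -0.39]
[[ 0.482  0.001  0.876]
 [-0.876  0.     0.482]
 [ 0.    -1.     0.001]]
fixture mm [13.1 34.9] r 37.3 phi 69.5
t 14.175 tcp [0.5715 0.0903 0.0614] f [ 0.2  0.4 -0.5] w 0.0 q [ 0.11  0.25  1.97  0.    0.93 -0.39]
[[ 0.482  0.001  0.876]
 [-0.876  0.     0.482]
 [ 0.    -1.     0.001]]
fixture mm [12.7 35. ] r 37.2 phi 70.1
70 [13.  35.7] tool x -0.7 z 0.3 mm
66 [15.5 34.7] tool x 1.0 z 2.5 mm
62 [17.8 33.6] tool x 1.2 z 2.4 mm
58 [20.1 32.2] tool x 1.3 z 2.3 mm
54 [22.3 30.7] tool x 1.5 z 2.2 mm
50 [24.4 29.1] tool x 1.6 z 2.1 mm
```

View pics/w8.png

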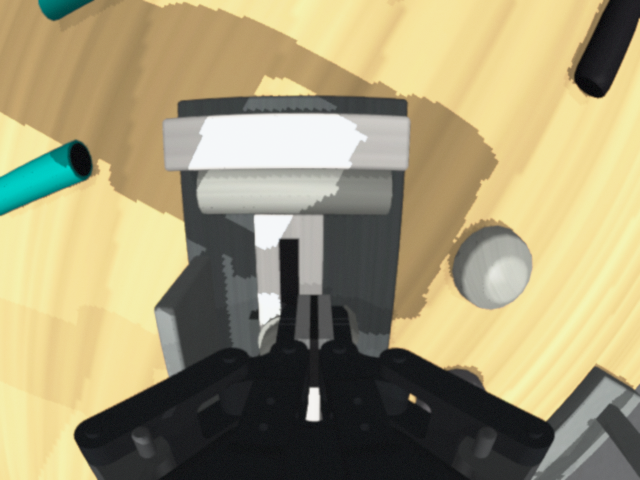

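```bash
python3 -m handwheel '[[0.001,0,0.0025,0,0,0,0],[0.0012,0,0.0024,0,0,0,0],[0,0,0,0,0,0,0]]';python3 -m handwheel '[[0.0013,0,0.0023,0,0,0,0],[0,0,0,0,0,0,0]]'
```

```text
time: 14.55
tool_pos: [0.5765, 0.0906, 0.0613]
tcp_rot: [-1.406, 0.832, -0.832]
wrist_force: [-0.3, -0.7, 0.1]
width: 0.001
time: 14.8
tool_pos: [0.579, 0.0906, 0.0612]
tcp_rot: [-1.406, 0.832, -0.832]
wrist_force: [-0.7, -0.5, 0.1]
width: 0.005
```

```bash
python3 -m handwheel '[[0.0015,0,0.0022,0,0,0,0],[0,0,0,0,0,0,0]]'; python3 -c "
from h import *
fx()"
```

```text
time: 15.05
tool_pos: [0.5818, 0.0904, 0.0613]
tcp_rot: [-1.406, 0.832, -0.832]
wrist_force: [-0.7, -0.1, -0.0]
width: -0.001
t 15.05 tcp [0.5818 0.0904 0.0613] f [-0.7 -0.1 -0. ] w -0.001 q [ 0.11  0.26  1.94  0.    0.94 -0.39]
[[ 0.482  0.     0.876]
 [-0.876  0.     0.482]
 [ 0.    -1.     0.   ]]
fixture mm [21.8 30.1] r 37.2 phi 54.2
```

```bash
python3 -m handwheel '[[0.0012,0,0.0015,0,0,0,0],[0,0,0,0,0,0,0]]'; python3 -m handwheel '[[0.0012,0,0.0014,0,0,0,0],[0,0,0,0,0,0,0]]'
python3 - <<'E'
from h import *
from workcell import optics
import cv2
fx()
for n,y,x in (("side",(195,275),(265,365)),("scene",(215,275),(290,370))):
    c=optics.read_camera(n);a=c["image"][y[0]:y[1],x[0]:x[1],::-1];cv2.imwrite(f"pics/{n}2.png",cv2.resize(a,None,fx=7,fy=7,interpolation=cv2.INTER_CUBIC))
E
```

```text
time: 15.3
tool_pos: [0.5837, 0.09, 0.0613]
tcp_rot: [-1.406, 0.832, -0.832]
wrist_force: [-0.9, 0.0, -0.2]
width: 0.002
time: 15.55
tool_pos: [0.5855, 0.0896, 0.0613]
tcp_rot: [-1.406, 0.832, -0.832]
wrist_force: [0.2, 0.2, -1.4]
width: 0.002
t 15.55 tcp [0.5855 0.0896 0.0613] f [ 0.2  0.2 -1.4] w 0.002 q [ 0.11  0.27  1.94  0.    0.94 -0.39]
[[ 0.482  0.     0.876]
 [-0.876  0.     0.482]
 [ 0.    -1.     0.   ]]
fixture mm [24.6 27.8] r 37.1 phi 48.4
```

View pics/scene2.png

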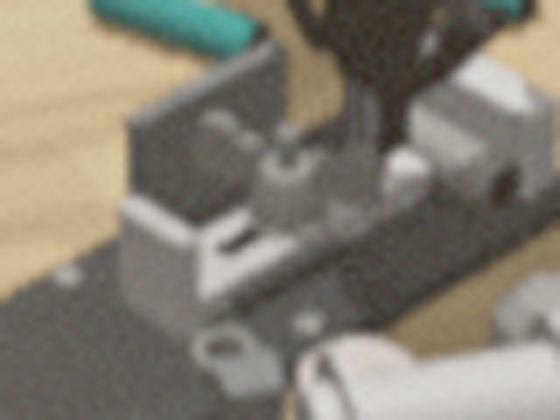

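View pics/side2.png

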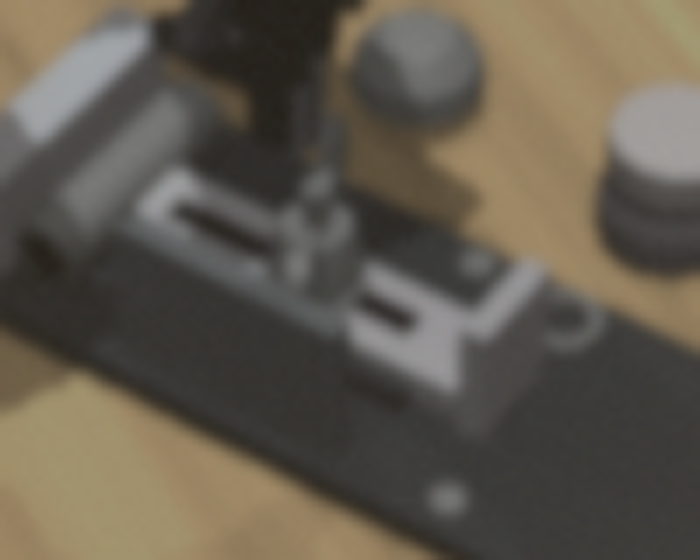

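```bash
python3 -m handwheel '[[0.0011,0,0.0008,0,0,0,0],[0,0,0,0,0,0,0]]'; python3 -m handwheel '[[0.0011,0,0.0008,0,0,0,0],[0,0,0,0,0,0,0]]'
```

```text
time: 15.9
tool_pos: [0.5859, 0.0894, 0.0612]
tcp_rot: [-1.406, 0.833, -0.831]
wrist_force: [-3.2, 2.4, 1.4]
width: -0.001
time: 16.15
tool_pos: [0.5862, 0.0893, 0.0611]
tcp_rot: [-1.407, 0.835, -0.829]
wrist_force: [-6.6, 3.5, 4.1]
width: -0.005
```

```bash
python3 -m handwheel '[[0.0011,0,0.0008,0,0,0,0],[0,0,0,0,0,0,0]]'
```

```text
time: 16.4
tool_pos: [0.5864, 0.0891, 0.061]
tcp_rot: [-1.407, 0.837, -0.828]
wrist_force: [-9.1, 5.5, 5.0]
width: -0.001
```

```bash
python3 -m handwheel '[[-0.005,0,-0.003,0,0,0,0],[-0.008,0,-0.003,0,0,0,0],[0,-0.03,0,0,0,0,0],[0,-0.045,0,0,0,0,0],[0,-0.045,0,0,0,0,0],[0.03,-0.045,0,0,0,0,0],[0.03,-0.045,0,0,0,0,0],[0,0,0,0,0,0,0]]'; python3 -c "
from h import *
snap('w9')
import cv2
a=cv2.imread('pics/w9.png')[60:330,190:440];cv2.imwrite('pics/w9c.png',cv2.resize(a,None,fx=2.2,fy=2.2,interpolation=cv2.INTER_CUBIC))"
```

```text
time: 17.4
tool_pos: [0.6104, 0.0422, 0.2773]
tcp_rot: [-1.4, 0.824, -0.841]
wrist_force: [0.1, -0.3, 0.2]
width: -0.001
t 17.4 tcp [0.6104 0.0422 0.2773] f [ 0.1 -0.3  0.2] w -0.001 q [ 0.03  0.11  1.7  -0.    1.32 -0.47]
[[ 0.48   0.012  0.877]
 [-0.878 -0.001  0.48 ]
 [ 0.006 -1.     0.01 ]]
fixture mm [ 24.  -25.8] r 35.2 phi -47.2
```

View pics/w9c.png

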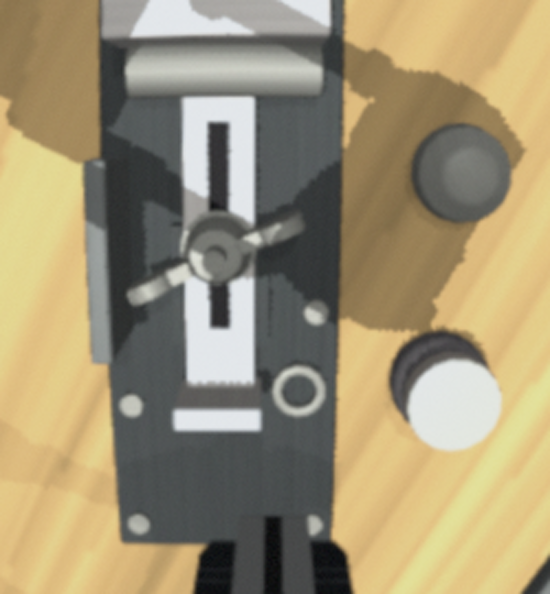

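Run:
```python
from h import *
W=np.load("w9.npz")
def f(u,v,z):
    d=fray(W,190+u/2.2,60+v/2.2,z)[:2]-O; return np.array([d@XD,d@YD])*1000
a=f(302,220,.074);b=f(130,295,.074);print(a,b,np.degrees(np.arctan2(*(a-b)[::-1])))
print("tube",f(127,68,.041),f(322,66,.041)); print("bar end",f(182,97,.031),f(255,97,.031)); print("tab",f(173,430,.066),f(261,430,.066)); print("spacer",f(299,391,.023))
```

```text
[37.4669808  16.64048382] [-36.64533264 -15.62830474] 23.528495745580187
tube [-41.15176682  84.54758885] [47.46521202 84.54230909]
bar end [-16.91950684  70.58894899] [17.11716921 70.20589303]
tab [-20.74958313 -81.35695992] [ 20.19959369 -81.26276215]
spacer [ 39.52472827 -76.61021378]
```

```bash
python3 -c "
from workcell import workorder
print(workorder.finish_job())"
```

```text
the job is handed in; nothing more can be done
None
```

I trapped the tube against the jaw and turned the wing nut clockwise to its stop. The job was handed in at about 17.5 s of the 64 s allowed; it reports no verdict.

**What I did**
- **Slide:** I pushed the tab with closed fingertips until it stalled at about 15 N with the tube trapped.
- **Nut:** I turned it with three fingertip strokes round the open side. I stopped when the force rose to about 11–12 N at the stop, well under the 45 N limit. I then backed off and lifted to about 0.28 m.

**Last checks, from the final wrist picture**
- **Wing nut:** the wings lie at 23.5°, against 24.3° expected at the stop, so the nut is at about 9.0 rad.
- **Tube:** it measures y = 84.5 mm (trapped is 85 mm), straight, on the base and touching both bar and jaw.
- **Slide:** it closed by about 24 mm. The bar end measures 70.4 mm, 1.6 mm short of the 72 mm I worked out for a trapped tube. I put this down to calibration error, because the push had stalled hard.
- **Other things:** the spacer is where it started (within 1 mm), and the bell and jar look unmoved. I did not check the pedal, wrench, screwdriver and bottle again at the end, but the arm never went near them at table height.
- **Robot:** it finished clear of everything, with no more than about 0.4 N on the wrist.

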